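# Take the combination padlock off the gauge case

## Robot

A 6-joint arm with a two-finger parallel gripper is mounted at the origin on the work surface. World frame = base frame: x ahead of the robot, y to its left, z up, the work surface at z = 0. Lengths are in m, angles in rad, forces in N, time in s.
With the tool pointing down it reaches from about 0.3 to 0.775 m from the base axis. Payload 14.6 kg.
Tool frame: the origin (TCP) lies on the centre line of the jaws, within the pads' length; the fingertips stand 11 mm ahead of it and the grasp point (between the pads) lies 8 mm behind it; y points along the fingers, x is the direction in which the jaws open and shut, and the axes are right-handed (so a half turn about y gives the same grasp; the last joint's range is limited). The gripper opens to 94 mm and grips with 3 to 60 N. Pads are 16 mm wide; open, the fingers measure 119 mm over their backs; the gripper's body (75 mm by 177 mm) begins 78 mm behind the grasp point.
Start: joints at [-1.298, 0.3, 1.521, -0, 1.321, -0.067], TCP at [0.183, -0.519, 0.216] pointing down, gripper open.
Joint ranges: [-3.03, 3.03], [-0.79, 2.21], [0.23, 2.52], [-1.04, 4.18], [0, 3.07], [-2.55, 2.55]. Speed limits (rad/s): [2.22, 2.22, 2.57, 3.14, 3.14, 3.14].

## Interface

Orientations are given as [roll, pitch, yaw] about the fixed x, y, z axes, in that order (R = Rz(yaw) Ry(pitch) Rx(roll)).
In Python, from station import ctrl, imaging gives the robot as it stands. The module is installed in compiled form; this text tells all that it offers.
- The arm moves only by the tool apply_moves, never from a script. Its argument "deltas" is a list of rows, each an object with "dp": the shift along the tool's x, y, z in m, a list of three; "roll": the turn about the tool's y in rad; "grip": the closure, from -1 (fully open) to 1 (shut). In form: [{"dp": [tx, ty, tz], "roll": roll, "grip": grip}, ...]. A call has 1 to 10 rows; each row shifts and turns the commanded pose from where the row before left it, along the tool's axes as they then stand; what a row does not reach is not made up. A row lasts 1/8 s, in which the tool goes at most 62.5 mm and 10.7 degrees, less where a joint would pass 70% of its speed; a pose out of reach is approached as far as the arm can. A call with a gripper value outside its range is refused whole. The fingers move at their own pace and stop on an object; "newtons" is the grip in N (left out, the last holds). Time passes only in rows, so rows that do not move let the fingers close. It gives the time, the measured TCP pose, the force and the opening at its end, in the units of the state.
- ctrl.get_obs(): the state, without advancing time (a new reading comes with each control period).
- imaging.camera(name): name is "scene" or "side" or "wrist"; returns the picture (384x512x3 uint8, blue, green, red); there is no depth.
- imaging.camera_info(name): a dict with "K" (3x3 intrinsics, pixels), "world_from_camera" (4x4, takes a point from camera to world coordinates). Camera axes: x right, y down, z forward; pixel columns grow to the right and rows downward; lengths in m; the calibration is good to about 2 mm. A picture is of the moment at which its call begins: read the wrist's pose just before it. camera_info takes no time and is no camera call; for the wrist camera it gives the pose at the moment of the call.
- ctrl.hand_in(): hands the job in, once; it reports no verdict.
The state is a dict: "time_s": time; "qpos": joint angles; "joint_vel": joint speeds; "tau": joint torques, N m; "ee_pos": TCP position; "eef_rot": TCP orientation; "force": force on the tool from outside, world axes, zero at the start; "moment": the same for the moment, N m; "grip_width": finger opening in m.
Only numpy, scipy, OpenCV 4.12 (cv2) and the standard library are available. Lean on these libraries where they do the work, as an engineer would, in place of code of your own. Each camera call takes 0.05 s, during which the arm holds its last target. There are 200 camera calls.

## Task

The large ring gauge is in the way of the padlock on the gauge case: first slide it, standing flat, wholly onto the round cork pad. Then turn the padlock's dial click by click until its pointer clicks in at the white mark, pull the shackle's tab fully out, and lift the freed lock, level and still open, off its staple; finish while holding it still at least 10 cm above the case. Leave everything else where it stands and the ring on its pad.

Things in the scene. Friction and masses are not known exactly. Their poses are not given: they have to be found in the camera images.
- ring_gauge: the large plain steel ring gauge standing flat on the table in front of the padlock's pull tab: outer diameter 76, bore 50, 45 mm tall, 0.5 to 1 kg; too wide to grip across, it slides when pushed, from outside or from within the bore. Origin: centre of its underside, z up.
- pad: round flat cork parking pad on the table, diameter 120 mm, under 1 mm thick (the ring slides onto it freely), to the left or the right of the case. Origin: its centre. The ring's way there along the front of the case is free.
- case: flat aluminium gauge case fixed to the table, 200 (x) x 180 (y) x 30 mm tall. Origin: centre of its underside; -x faces the robot, yaw varies. On the centre of the lid stands a steel staple (upright loop 33 mm tall); two guide strips, 10 mm tall, flank the padlock with 1.5 mm play.
- lock: brass straight-shackle padlock on the lid astride the staple, 0.5 kg: x -62 to +50, y 52 wide, 45 mm tall without dial. Origin: centre of the underside, 25 mm in front of the lid's centre; axes as the case's, -x to the pull tab. Shackle in: the staple holds it. Shackle out: it lifts straight up. Balance point 15 mm to -x of the origin; grip it across y above the strips, dial under the palm.
- dial (a joint): dial angle, rad, about the lock's z, counter-clockwise from above positive; range -0.6 to 2.2, starts 0.6 to 1.5. A notch clicks every 0.349 rad (20 degrees; 0.1 N m to pass) and the dial springs to the nearest when let go. At 0 the grip's pointed end and white line point along the lock's -x, at the white mark: only there (within 0.15) is the shackle free.
- dial_grip (a point): grip of the dial: upright steel bar 10 mm thick, 37 mm long, pointed at one end, on a dark disc of diameter 48. The point is on the dial's axis (18 mm to -x of the lock's origin), 63 mm above the lock's underside; the bar reaches from 7 mm above to 11 mm below it, where the disc begins. The pointed end lies along the lock's -x turned by the dial's angle.
- shackle (a joint): how far the straight shackle is drawn out of the lock, m: 0 is in, 0.030 is the stop, fully out. It slides along the lock's -x against about 2 N of friction and stays where it is left; with the dial at any other notch it is blocked within about 1 mm.
- shackle_grip (a point): centre of the steel pull tab on the shackle's end, which overhangs the case's front edge: 28 mm long (x), 12 mm wide (y), 28 mm tall, 94 mm from the lock's origin along its -x (shackle in) and 20 mm above the lock's underside; grip it across y from above.
- vblock: bystander, leave alone: steel V-block, 70 x 50 x 50 mm. Origin: centre of its underside.
- small_ring: bystander, leave alone: small steel ring, outer diameter 48, 25 mm tall. Origin: centre of its underside.
- plug_gauge: bystander, leave alone: steel plug gauge standing on end, diameter 36, 80 mm tall. Origin: centre of its underside.
- tip_cap: bystander, leave alone: black cap, diameter 22, 14 mm tall, on the rear of the case's lid. Origin: centre of its underside.
- tray: bystander, leave alone: open grey tray, 120 x 90 x 30 mm. Origin: centre of its underside.
- jar: bystander, leave alone: jar, diameter 56, 90 mm tall. Origin: centre of its underside.
- brush: bystander, leave alone: hand brush lying on the table.
Not all that is in view belongs to the job. What is shaped like the ring_gauge but red is not meant.

How it is judged:
By the outcome, as a careful person would: the job done as asked, in the order asked, and still so for the second after the job is handed in, while the arm keeps its last pose, push and grip.
It also fails if it takes over 72 s, if anything falls off the work surface, if the arm or the gripper's body presses on something with over 40 N, if the wrist force passes 120 N, or if a joint passes its speed limit or range.

## Working session

There is one attempt and no reset: what is moved stays moved. The work goes in short steps, Python scripts to look and compute and a tool call to move; the robot and the scene stay as the last step left them, time stands still between calls to the robot, and variables do not carry over. Pictures are saved under pics/ and viewed, about 8 in all and at most 12, crops included, and the job is handed in when it is done.

Besides the shell and the picture viewer there is one more tool, called after "Request:" by a JSON object that holds its "op" and its "data", one argument or row to a line. apply_moves: Moves the arm, as the interface text tells. Its arguments: {"type":"object","properties":{"deltas":{"type":"array"},"newtons":{"type":"number"}},"required":["deltas"]}

```bash
mkdir -p pics; cat > h.py <<'E'
import numpy as np, cv2
from station import ctrl, imaging
def ray(ci,u,v):
    K=np.array(ci["K"]);T=np.array(ci["world_from_camera"])
    d=T[:3,:3]@np.linalg.solve(K,[u,v,1.0]);return T[:3,3],d
def onz(ci,u,v,z):
    o,d=ray(ci,u,v);return o+d*(z-o[2])/d[2]
def proj(ci,p):
    K=np.array(ci["K"]);T=np.linalg.inv(np.array(ci["world_from_camera"]))
    q=K@(T[:3,:3]@np.array(p)+T[:3,3]);return q[:2]/q[2]
E
python3 - <<'E'
from h import *
print(ctrl.get_obs())
for n in ("scene","side"):
    im=imaging.camera(n);cv2.imwrite(f"pics/{n}0.png",im);np.save(n+"0.npy",im)
    cv2.imwrite(f"pics/{n}0b.png",cv2.resize(im,(800,600),interpolation=cv2.INTER_CUBIC))
    print(n,imaging.camera_info(n))
E
```

```text
{'time_s': 0.0, 'qpos': array([-1.29760389e+00,  3.00491921e-01,  1.52162926e+00,  1.91277454e-05,
        1.32066664e+00, -6.65733491e-02]), 'joint_vel': array([-0.00113011, -0.00083285, -0.00011087, -0.00077018, -0.00029536,
       -0.00109894]), 'tau': array([ 2.55375220e-03, -5.31804514e+01, -3.52740777e+01,  7.09030917e-02,
        2.43934459e-02, -1.06055393e-04]), 'ee_pos': array([ 0.18324139, -0.5183003 ,  0.21585452]), 'eef_rot': array([-1.57069833e+00,  1.19128541e-03, -1.23103523e+00]), 'force': array([-0.09087459,  0.31027991, -0.73284948]), 'moment': array([ 0.00756476, -0.04204293, -0.00697573]), 'grip_width': 0.09411230663247545}
scene {'K': array([[488.16428237,   0.        , 263.32650967],
       [  0.        , 488.16428237, 184.50963911],
       [  0.        ,   0.        ,   1.        ]]), 'world_from_camera': array([[-0.68026573,  0.51715579, -0.51941161,  1.20653783],
       [ 0.73287604,  0.46883777, -0.49303536,  0.61895148],
       [-0.01145631, -0.71605938, -0.69794535,  0.9869769 ],
       [ 0.        ,  0.        ,  0.        ,  1.        ]])}
side {'K': array([[460.86270435,   0.        , 259.25802417],
       [  0.        , 460.86270435, 191.18177914],
       [  0.        ,   0.        ,   1.        ]]), 'world_from_camera': array([[-0.88457382, -0.29186928,  0.36378769,  0.11752679],
       [-0.46624271,  0.57364078, -0.67346417,  0.78531613],
       [-0.01211995, -0.76534213, -0.64350954,  0.82640468],
       [ 0.        ,  0.        ,  0.        ,  1.        ]])}
```

View pics/scene0b.png

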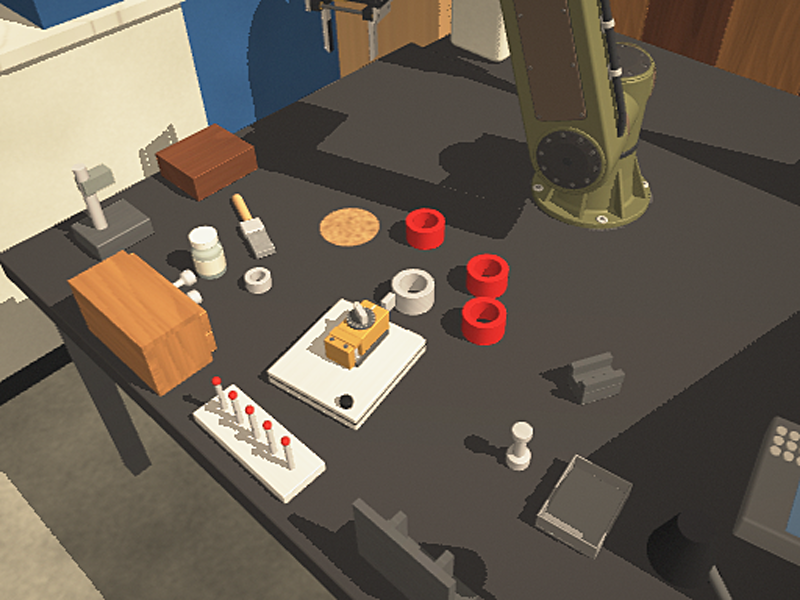

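View pics/side0b.png

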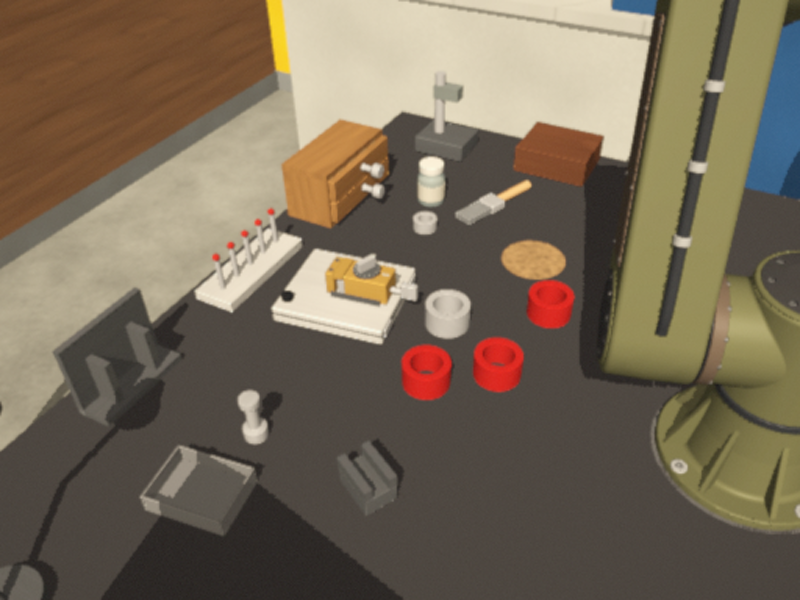

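Both views show the steel ring in front of the pull tab (scene px 413,291 of 800 wide), the pad beyond (349,227), three red rings, and the white case (347,360) with the brass lock.

```bash
python3 - <<'E'
from h import *
for n in ("scene","side"):
    im=np.load(n+"0.npy");ci=imaging.camera_info(n);hsv=cv2.cvtColor(im,cv2.COLOR_BGR2HSV)
    H,S,V=cv2.split(hsv)
    masks={"red":((H<5)|(H>175))&(S>180)&(V>90),"tan":(H>8)&(H<25)&(S>60)&(S<190)&(V>110),"brass":(H>12)&(H<28)&(S>170)&(V>90),"white":(S<60)&(V>120)}
    for k,m in masks.items():
        cs,_=cv2.findContours(m.astype(np.uint8),cv2.RETR_EXTERNAL,cv2.CHAIN_APPROX_NONE)
        for c in cs:
            if cv2.contourArea(c)<120: continue
            x,y,w,h=cv2.boundingRect(c)
            if y<90 or y>300 or x<130: continue
            z={"red":.0225,"tan":0.001,"brass":.05,"white":.0225}[k]
            ctr=(x+w/2-.5,y+h/2-.5)
            print(n,k,(x,y,w,h),np.round(onz(ci,*ctr,z)[:2],3))
            if k=="white" and w>60:
                hull=cv2.convexHull(c);a=cv2.approxPolyDP(hull,3,True)[:,0]
                for p in a: print("   corner",p,np.round(onz(ci,*p,.03)[:2],3))
E
```

```text
scene red (296, 163, 30, 58) [0.421 0.054]
scene red (260, 133, 25, 27) [ 0.346 -0.158]
scene tan (207, 192, 43, 45) [ 0.622 -0.071]
scene tan (204, 133, 39, 25) [ 0.427 -0.294]
scene tan (397, 122, 19, 17) [-0.025  0.093]
scene white (324, 270, 17, 31) [0.627 0.285]
scene white (171, 192, 102, 83) [ 0.692 -0.021]
   corner [218 192] [ 0.6  -0.13]
   corner [229 193] [ 0.583 -0.104]
   corner [268 214] [0.568 0.028]
   corner [272 221] [0.579 0.052]
   corner [228 274] [0.773 0.087]
   corner [173 244] [ 0.803 -0.079]
   corner [171 238] [ 0.794 -0.098]
scene white (244, 172, 34, 30) [ 0.5   -0.063]
scene white (156, 171, 18, 17) [ 0.663 -0.288]
scene white (153, 139, 24, 26) [ 0.586 -0.384]
side red (257, 221, 32, 35) [0.461 0.085]
side red (303, 216, 32, 35) [0.369 0.019]
side red (337, 179, 30, 31) [ 0.346 -0.158]
side tan (451, 177, 18, 63) [ 0.079 -0.258]
side tan (208, 164, 46, 31) [ 0.683 -0.089]
side tan (320, 153, 42, 26) [ 0.424 -0.293]
side tan (318, 115, 23, 14) [ 0.545 -0.509]
side white (152, 249, 19, 36) [0.647 0.281]
side white (272, 185, 29, 32) [ 0.491 -0.054]
side white (173, 159, 95, 62) [ 0.671 -0.014]
   corner [201 159] [ 0.789 -0.1  ]
   corner [239 162] [ 0.682 -0.138]
   corner [265 172] [ 0.593 -0.13 ]
   corner [266 191] [ 0.552 -0.057]
   corner [243 220] [0.552 0.069]
   corner [174 203] [0.744 0.095]
   corner [173 196] [0.763 0.074]
side white (264, 135, 16, 15) [ 0.649 -0.283]
side white (291, 123, 32, 21) [ 0.572 -0.379]
side white (267, 100, 18, 32) [ 0.708 -0.431]
```

Request:
{"op": "apply_moves", "data": {
  "deltas": [
    {"dp": [-0.033,0,0.045],"roll": 0.0,"grip": 1},
    {"dp": [-0.033,0,0.045],"roll": 0.0,"grip": 1},
    {"dp": [-0.033,0,0.045],"roll": 0.0,"grip": 1},
    {"dp": [-0.033,0,0.045],"roll": 0.0,"grip": 1},
    {"dp": [-0.033,0,0.045],"roll": 0.0,"grip": 1},
    {"dp": [-0.033,0,0.045],"roll": 0.0,"grip": 1},
    {"dp": [-0.033,0,0.045],"roll": 0.0,"grip": 1},
    {"dp": [-0.033,0,0.045],"roll": 0.0,"grip": 1},
    {"dp": [-0.033,0,0.045],"roll": 0.09,"grip": 1},
    {"dp": [-0.033,0,0.043],"roll": 0.09,"grip": 1}
  ],
  "newtons": 15
}}

```text
time_s: 1.35
ee_pos: [0.5004, -0.0591, 0.2164]
eef_rot: [-1.571, -0.0, -1.414]
force: [0.4, -1.2, 0.4]
grip_width: 0.0008
```

```bash
cat > look.py <<'E'
import sys
from h import *
o=ctrl.get_obs();print("t",o["time_s"],o["ee_pos"].round(4),o["eef_rot"].round(4),"F",o["force"].round(1),"w",round(o["grip_width"],4))
n,f=sys.argv[1:3]
ci=imaging.camera_info(n);im=imaging.camera(n)
np.save(f+".npy",im);np.save(f+"_ci.npy",ci,allow_pickle=True)
if len(sys.argv)>3:
    x0,x1,y0,y1=map(int,sys.argv[3:7]);im=im[y0:y1,x0:x1]
s=min(800/im.shape[1],600/im.shape[0]);cv2.imwrite(f"pics/{f}.png",cv2.resize(im,None,fx=s,fy=s,interpolation=cv2.INTER_CUBIC))
print("scale",s,"cam",np.round(ci["world_from_camera"],3).tolist())
E
python3 look.py wrist w1
```

```text
t 1.35 [ 0.5004 -0.0591  0.2164] [-1.5709 -0.     -1.4137] F [ 0.4 -1.2  0.4] w 0.0008
scale 1.5625 cam [[0.156, -0.958, -0.239, 0.57], [-0.988, -0.151, -0.039, -0.048], [0.001, 0.242, -0.97, 0.385], [0.0, 0.0, 0.0, 1.0]]
```

View pics/w1.png

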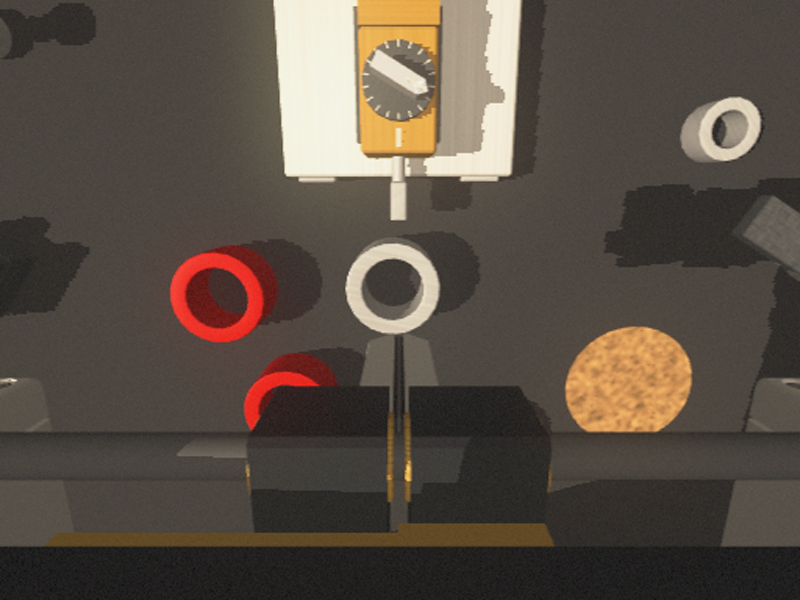

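The wrist view shows the ring's top at (393,288), the pad (628,380), the tab (398,200), the case front edge (y≈178) and the dial (400,80) with its pointed end to the lower right, about 60° (3 clicks).

```bash
python3 - <<'E'
from h import *
im=np.load("w1.npy");ci=np.load("w1_ci.npy",allow_pickle=True).item();s=1.5625
H,S,V=cv2.split(cv2.cvtColor(im,cv2.COLOR_BGR2HSV))
def comps(m,pt):
    n,l,st,c=cv2.connectedComponentsWithStats(m.astype(np.uint8));x,y=int(pt[0]/s),int(pt[1]/s)
    k=l[y,x]; print("label",k,st[k],c[k]); return (l==k)
r=comps((S<50)&(V>150),(355,290)); 
cs,_=cv2.findContours(r.astype(np.uint8),cv2.RETR_CCOMP,cv2.CHAIN_APPROX_NONE)
for c in cs:
    if len(c)>40:
        e=cv2.fitEllipse(c);print("ring",e,onz(ci,*e[0],.045))
p=comps((H>5)&(H<25)&(S>60)&(V>100),(630,360))
cs,_=cv2.findContours(p.astype(np.uint8),cv2.RETR_EXTERNAL,cv2.CHAIN_APPROX_NONE)
c=max(cs,key=len)[:,0].astype(float);w=np.array([onz(ci,*q,.001)[:2] for q in c]);print("pad minrect",cv2.minEnclosingCircle(w.astype(np.float32)))
for n,q,z in [("tab L",(391,219),.064),("tab R",(406,219),.064),("tab BL",(391,182),.064),("tab BR",(406,182),.064),("caseL",(286,176),.03),("caseR",(514,176),.03),("caseL2",(275,0),.03),("caseR2",(521,0),.03),("lockL",(361,150),.075),("lockR",(437,150),.075),("lockL2",(359,27),.075),("lockR2",(441,27),.075),("bar a",(372,58),.1),("bar b",(427,92),.1),("disc",(400,80),.082)]:
    print(n,onz(ci,q[0]/s,q[1]/s,z)[:2].round(4))
E
```

```text
label 65 [ 221  156   60   58 1551] [251.25725338 183.92585429]
ring ((250.76210021972656, 184.186279296875), (57.01804733276367, 58.98682403564453), 96.22158813476562) [ 0.49322622 -0.05515577  0.045     ]
ring ((250.10186767578125, 184.5492706298828), (38.811458587646484, 40.50230026245117), 19.530214309692383) [ 0.49263508 -0.0544071   0.045     ]
label 74 [ 361  209   82   68 4563] [402.01468332 244.01534078]
pad minrect ((0.42313238978385925, -0.2950165569782257), 0.06142426282167435)
tab L [ 0.5483 -0.0463]
tab R [ 0.55   -0.0572]
tab BL [ 0.5741 -0.0424]
tab BR [ 0.5758 -0.053 ]
caseL [0.5662 0.0407]
caseR [ 0.5942 -0.137 ]
caseL2 [0.6869 0.06  ]
caseR2 [ 0.7145 -0.1151]
lockL [ 0.5916 -0.0192]
lockR [ 0.5996 -0.0703]
lockL2 [ 0.6653 -0.0079]
lockR2 [ 0.6734 -0.0596]
bar a [ 0.6425 -0.021 ]
bar b [ 0.6292 -0.0566]
disc [ 0.6372 -0.0388]
```

Request:
{"op": "apply_moves", "data": {
  "deltas": [
    {"dp": [-0.005,0.03,-0.0067],"roll": 0,"grip": 1},
    {"dp": [0,0.055,0],"roll": 0,"grip": 1},
    {"dp": [0,0.055,0],"roll": 0,"grip": 1},
    {"dp": [0,0.03,0],"roll": 0,"grip": 1},
    {"dp": [0,0.015,0],"roll": 0,"grip": 1},
    {"dp": [0,0.012,0],"roll": 0,"grip": 1},
    {"dp": [0,0,0],"roll": 0,"grip": 0.58},
    {"dp": [0,0,0],"roll": 0,"grip": 0.58}
  ],
  "newtons": 10
}}

```text
time_s: 2.4
ee_pos: [0.4928, -0.0572, 0.0203]
eef_rot: [-1.569, -0.001, -1.411]
force: [0.8, 0.6, -0.2]
grip_width: 0.0171
```

Request:
{"op": "apply_moves", "data": {
  "deltas": [
    {"dp": [0.007,0,-0.0033],"roll": 0,"grip": 0.58},
    {"dp": [0.014,0,-0.0066],"roll": 0,"grip": 0.58},
    {"dp": [0.018,0,-0.0085],"roll": 0,"grip": 0.58},
    {"dp": [0.018,0,-0.0085],"roll": 0,"grip": 0.58},
    {"dp": [0.018,0,-0.0085],"roll": 0,"grip": 0.58},
    {"dp": [0.018,0,-0.0085],"roll": 0,"grip": 0.58},
    {"dp": [0.018,0,-0.0085],"roll": 0,"grip": 0.58},
    {"dp": [0.018,0,-0.0085],"roll": 0,"grip": 0.58},
    {"dp": [0.018,0,-0.0085],"roll": 0,"grip": 0.58},
    {"dp": [0.018,0,-0.0085],"roll": 0,"grip": 0.58}
  ]
}}

```text
time_s: 3.65
ee_pos: [0.4418, -0.2327, 0.0203]
eef_rot: [-1.569, 0.0, -1.411]
force: [2.3, 7.5, 2.5]
grip_width: 0.0197
```

Request:
{"op": "apply_moves", "data": {
  "deltas": [
    {"dp": [0.017,0,-0.008],"roll": 0,"grip": 0.58},
    {"dp": [0.017,0,-0.008],"roll": 0,"grip": 0.58},
    {"dp": [0.013,0,-0.006],"roll": 0,"grip": 0.58},
    {"dp": [0.008,0,-0.004],"roll": 0,"grip": 0.58},
    {"dp": [0.003,0,-0.002],"roll": 0,"grip": 0.58},
    {"dp": [0,0,0],"roll": 0,"grip": 1},
    {"dp": [0,0,0],"roll": 0,"grip": 1},
    {"dp": [0,-0.015,0],"roll": 0,"grip": 1},
    {"dp": [0,-0.05,0],"roll": 0,"grip": 1},
    {"dp": [0,-0.06,0],"roll": 0,"grip": 1}
  ]
}}

```text
time_s: 4.9
ee_pos: [0.4228, -0.2937, 0.1464]
eef_rot: [-1.572, 0.001, -1.411]
force: [0.8, 0.2, 0.4]
grip_width: 0.0009
```

Request:
{"op": "apply_moves", "data": {
  "deltas": [
    {"dp": [-0.036,-0.015,0.042],"roll": 0,"grip": -0.3},
    {"dp": [-0.036,0,0.042],"roll": 0,"grip": -0.3},
    {"dp": [-0.036,0,0.042],"roll": 0,"grip": -0.3},
    {"dp": [-0.036,0,0.042],"roll": 0,"grip": -0.3},
    {"dp": [-0.036,0,0.042],"roll": 0,"grip": -0.3},
    {"dp": [-0.0365,0,0.042],"roll": 0,"grip": -0.3}
  ]
}}

```text
time_s: 5.65
ee_pos: [0.6385, -0.0387, 0.1608]
eef_rot: [-1.57, -0.0, -1.411]
force: [-1.1, 0.2, 0.9]
grip_width: 0.0571
```

Request:
{"op": "apply_moves", "data": {
  "deltas": [
    {"dp": [0,0,0],"roll": -0.174,"grip": -0.3},
    {"dp": [0,0,0],"roll": -0.174,"grip": -0.3},
    {"dp": [0,0,0],"roll": -0.174,"grip": -0.3},
    {"dp": [0,0,0],"roll": -0.174,"grip": -0.3},
    {"dp": [0,0,0],"roll": -0.174,"grip": -0.3},
    {"dp": [0,0,0],"roll": -0.174,"grip": -0.3}
  ]
}}

```text
time_s: 6.4
ee_pos: [0.6375, -0.0402, 0.1607]
eef_rot: [-1.571, -0.001, -0.361]
force: [0.3, 0.5, 0.3]
grip_width: 0.0611
```

```bash
python3 look.py scene s2 130 330 90 240; python3 look.py wrist w2
```

```text
t 6.4 [ 0.6375 -0.0402  0.1607] [-1.5707e+00 -7.0000e-04 -3.6120e-01] F [0.3 0.5 0.3] w 0.0611
scale 4.0 cam [[-0.68, 0.517, -0.519, 1.207], [0.733, 0.469, -0.493, 0.619], [-0.011, -0.716, -0.698, 0.987], [0.0, 0.0, 0.0, 1.0]]
t 6.45 [ 0.6375 -0.0402  0.1606] [-1.5707e+00 -7.0000e-04 -3.5240e-01] F [0.4 0.1 0.5] w 0.0612
scale 1.5625 cam [[0.938, -0.336, -0.083, 0.662], [-0.346, -0.91, -0.228, 0.026], [0.001, 0.243, -0.97, 0.329], [0.0, 0.0, 0.0, 1.0]]
```

View pics/s2.png

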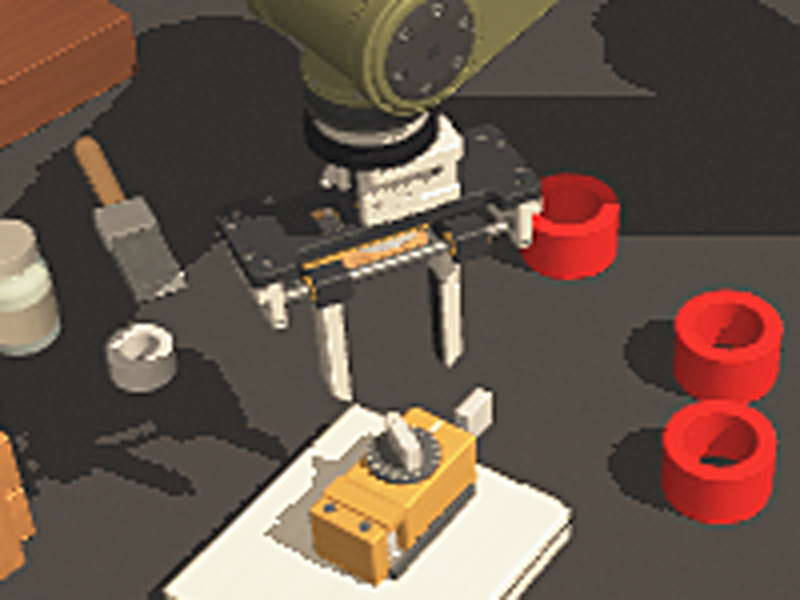

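View pics/w2.png

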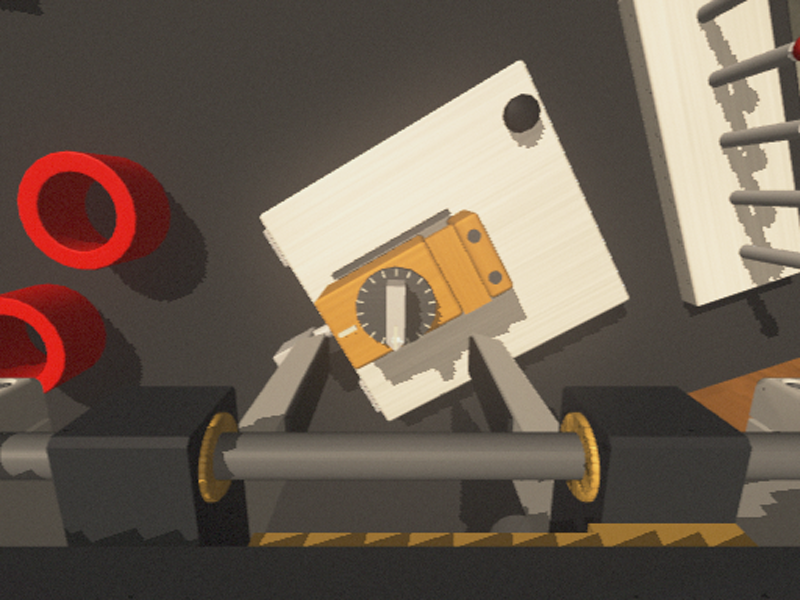

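The scene crop hides the pad behind the gripper (to be checked later). The wrist picture shows the dial bar standing vertical (397,284–348), i.e. square between the fingers.

```bash
python3 - <<'E'
from h import *
ci=np.load("w2_ci.npy",allow_pickle=True).item();s=1.5625
for n,q,z in [("barL",(388,300),.1),("barR",(406,300),.1),("bar tip",(398,348),.1),("bar back",(396,282),.1),("discT",(397,267),.082),("discB",(398,349),.082),("discL",(356,308),.082),("discR",(438,308),.082)]:
    print(n,onz(ci,q[0]/s,q[1]/s,z)[:2].round(4))
y=-.352;o=np.array([.6375,-.0402]);d=np.array([.637,-.0388])-o
print(d@[np.cos(y),np.sin(y)],d@[-np.sin(y),np.cos(y)])
E
```

```text
barL [ 0.6365 -0.0276]
barR [ 0.6457 -0.031 ]
bar tip [ 0.632  -0.0557]
bar back [ 0.6441 -0.0197]
discT [ 0.6463 -0.0152]
discB [ 0.6294 -0.0626]
discL [ 0.615  -0.0298]
discR [ 0.6606 -0.0467]
-0.0009520287316389489 0.0011417711216061977
```

Request:
{"op": "apply_moves", "data": {
  "deltas": [
    {"dp": [0,0.025,0.0015],"roll": 0,"grip": 0.2},
    {"dp": [0,0.025,0],"roll": 0,"grip": 0.2},
    {"dp": [0,0.0145,0],"roll": 0,"grip": 0.3},
    {"dp": [0,0,0],"roll": 0,"grip": 0.5},
    {"dp": [0,0,0],"roll": 0,"grip": 1},
    {"dp": [0,0,0],"roll": 0,"grip": 1},
    {"dp": [0,0,0],"roll": 0,"grip": 1},
    {"dp": [0,0,0],"roll": 0,"grip": 1}
  ],
  "newtons": 40
}}

```text
time_s: 7.5
ee_pos: [0.6378, -0.0387, 0.0957]
eef_rot: [-1.571, 0.001, -0.367]
force: [-5.6, 1.0, 5.7]
grip_width: 0.0099
```

Request:
{"op": "apply_moves", "data": {
  "deltas": [
    {"dp": [0,0,0],"roll": 0.116,"grip": 1},
    {"dp": [0,0,0],"roll": 0.116,"grip": 1},
    {"dp": [0,0,0],"roll": 0.117,"grip": 1},
    {"dp": [0,0,0],"roll": 0,"grip": 1},
    {"dp": [0,0,0],"roll": 0.116,"grip": 1},
    {"dp": [0,0,0],"roll": 0.116,"grip": 1},
    {"dp": [0,0,0],"roll": 0.117,"grip": 1},
    {"dp": [0,0,0],"roll": 0,"grip": 1}
  ]
}}

```text
time_s: 8.5
ee_pos: [0.6373, -0.0383, 0.0957]
eef_rot: [-1.572, 0.002, -1.067]
force: [-9.9, 3.7, 7.3]
grip_width: 0.0093
```

Request:
{"op": "apply_moves", "data": {
  "deltas": [
    {"dp": [0,0,0],"roll": 0.116,"grip": 1},
    {"dp": [0,0,0],"roll": 0.116,"grip": 1},
    {"dp": [0,0,0],"roll": 0.117,"grip": 1},
    {"dp": [0,0,0],"roll": 0,"grip": 1},
    {"dp": [0,0,0],"roll": 0,"grip": 1},
    {"dp": [0,0,0],"roll": 0,"grip": 1}
  ]
}}

```text
time_s: 9.25
ee_pos: [0.6373, -0.0382, 0.0957]
eef_rot: [-1.572, 0.001, -1.414]
force: [-8.8, 3.3, 8.0]
grip_width: 0.0098
```

Request:
{"op": "apply_moves", "data": {
  "deltas": [
    {"dp": [0,0,0],"roll": 0,"grip": 0.2},
    {"dp": [0,0,0],"roll": 0,"grip": 0.2},
    {"dp": [0,-0.02,0],"roll": 0,"grip": 0.2},
    {"dp": [0,-0.03,0],"roll": 0,"grip": 0.2},
    {"dp": [0,0,-0.038],"roll": 0,"grip": 0.2},
    {"dp": [0,0,-0.038],"roll": 0,"grip": 0.2},
    {"dp": [0,0,0],"roll": 0,"grip": 0.2}
  ]
}}

```text
time_s: 10.12
ee_pos: [0.562, -0.0511, 0.1468]
eef_rot: [-1.57, -0.0, -1.415]
force: [0.9, -0.2, -0.1]
grip_width: 0.0377
```

```bash
python3 look.py wrist w3
```

```text
t 10.125 [ 0.562  -0.0511  0.1468] [-1.5695e+00 -5.0000e-04 -1.4148e+00] F [ 0.9 -0.2 -0.1] w 0.0377
scale 1.5625 cam [[0.154, -0.959, -0.238, 0.631], [-0.988, -0.15, -0.039, -0.04], [0.002, 0.241, -0.971, 0.316], [0.0, 0.0, 0.0, 1.0]]
```

View pics/w3.png

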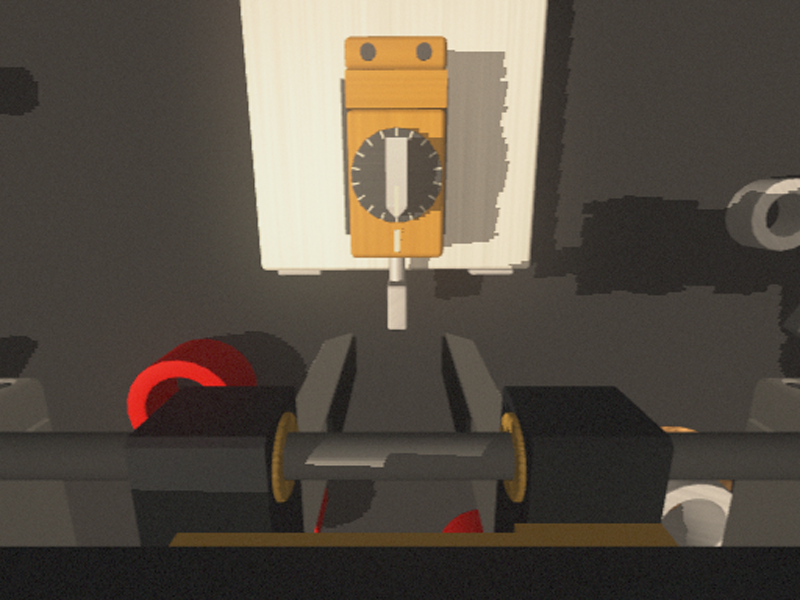

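The picture shows the dial pointing straight at the white mark (397,240) with the tab at (397,308) centred between the fingers. At lower right (700,510) the steel ring can be glimpsed on the pad.

Request:
{"op": "apply_moves", "data": {
  "deltas": [
    {"dp": [-0.001,0.04,0],"roll": 0,"grip": 0.2},
    {"dp": [0,0.04,0],"roll": 0,"grip": 0.2},
    {"dp": [0,0.025,0],"roll": 0,"grip": 0.4},
    {"dp": [0,0,0],"roll": 0,"grip": 1},
    {"dp": [0,0,0],"roll": 0,"grip": 1},
    {"dp": [0,0,0],"roll": 0,"grip": 1},
    {"dp": [0,0,0],"roll": 0,"grip": 1}
  ],
  "newtons": 25
}}

```text
time_s: 11.05
ee_pos: [0.5637, -0.0498, 0.0412]
eef_rot: [-1.568, -0.001, -1.414]
force: [0.9, 1.1, 3.1]
grip_width: 0.0124
```

Request:
{"op": "apply_moves", "data": {
  "deltas": [
    {"dp": [0,0,-0.005],"roll": 0,"grip": 1},
    {"dp": [0,0,-0.007],"roll": 0,"grip": 1},
    {"dp": [0,0,-0.007],"roll": 0,"grip": 1},
    {"dp": [0,0,-0.006],"roll": 0,"grip": 1},
    {"dp": [0,0,-0.004],"roll": 0,"grip": 1},
    {"dp": [0,0,-0.0015],"roll": 0,"grip": 1},
    {"dp": [0,0,0],"roll": 0,"grip": 1}
  ]
}}

```text
time_s: 11.92
ee_pos: [0.5334, -0.0546, 0.0409]
eef_rot: [-1.568, -0.001, -1.414]
force: [3.0, 0.8, 6.7]
grip_width: 0.0121
```

Request:
{"op": "apply_moves", "data": {
  "deltas": [
    {"dp": [0,0,-0.0015],"roll": 0,"grip": 1},
    {"dp": [0,0,-0.001],"roll": 0,"grip": 1},
    {"dp": [0,0,0],"roll": 0,"grip": 1}
  ]
}}

```text
time_s: 12.3
ee_pos: [0.5313, -0.055, 0.0409]
eef_rot: [-1.568, -0.001, -1.414]
force: [5.4, 0.6, 4.3]
grip_width: 0.0118
```

Request:
{"op": "apply_moves", "data": {
  "deltas": [
    {"dp": [0,0,0],"roll": 0,"grip": 0.2},
    {"dp": [0,0,0],"roll": 0,"grip": 0.2},
    {"dp": [0,-0.04,0],"roll": 0,"grip": 0.2},
    {"dp": [0,-0.05,0],"roll": 0,"grip": -1},
    {"dp": [0,-0.015,0.03],"roll": 0,"grip": -1},
    {"dp": [0,0,0],"roll": 0,"grip": -1}
  ]
}}

```text
time_s: 13.05
ee_pos: [0.5608, -0.0501, 0.1457]
eef_rot: [-1.569, -0.001, -1.414]
force: [-0.6, 0.6, -0.2]
grip_width: 0.0643
```

```bash
python3 look.py wrist w4
```

```text
t 13.05 [ 0.5608 -0.0501  0.1457] [-1.5693e+00 -5.0000e-04 -1.4136e+00] F [-0.6  0.6 -0.2] w 0.0643
scale 1.5625 cam [[0.156, -0.959, -0.238, 0.63], [-0.988, -0.151, -0.039, -0.039], [0.002, 0.241, -0.971, 0.315], [0.0, 0.0, 0.0, 1.0]]
```

View pics/w4.png

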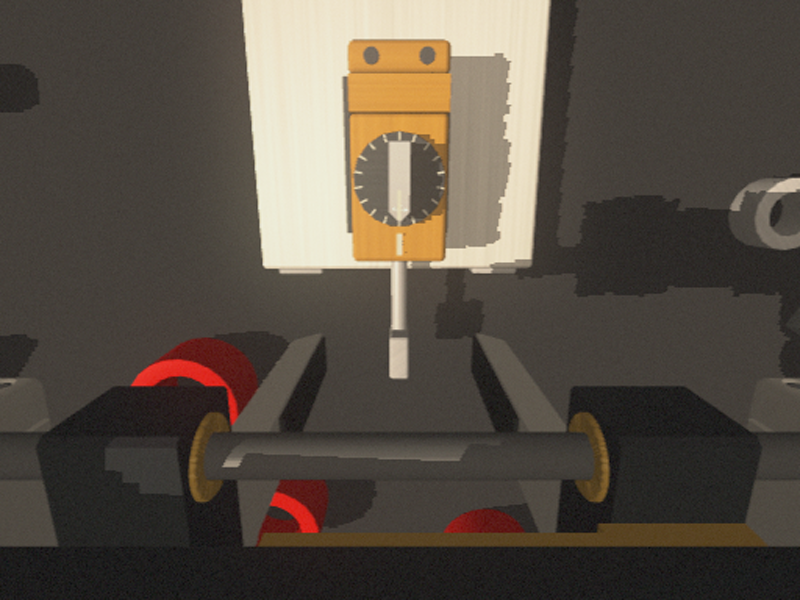

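```bash
python3 - <<'E'
from h import *
s=1.5625
for f,a in (("w3",(257,329,270,397,397)),("w4",(260,379,268,399,399))):
    ci=np.load(f+"_ci.npy",allow_pickle=True).item();u=np.array([np.cos(.155),np.sin(.155)])
    g=lambda x,y,z:onz(ci,x/s,y/s,z)[:2]
    L,T,C=g(a[3],a[0],.075),g(a[3],a[1],.064),g(a[3],a[2],.03)
    print(f,L.round(4),T.round(4),"lock-tab",(L-T)@u,"lock-case",(L-C)@u, "dial",g(a[3],(130+226)/2,.082) if f=="w4" else g(a[3],(127+222)/2,.082))
E
```

```text
w3 [ 0.5953 -0.0453] [ 0.55   -0.0523] lock-tab 0.045819600788806744 lock-case 0.015544729445150675 dial [ 0.63892905 -0.03848592]
w4 [ 0.5928 -0.0456] [ 0.517  -0.0576] lock-tab 0.0767106034336836 lock-case 0.012474350208334877 dial [ 0.63614077 -0.03868396]
```

Shackle drawn out 30.9 mm by measurement relative to the lock (fully out); dial is still at the mark. The lock slid ~2.7 mm forward, which I include in the grasp.

Request:
{"op": "apply_moves", "data": {
  "deltas": [
    {"dp": [0.0005,0,0.0388],"roll": 0,"grip": -1},
    {"dp": [0,0,0.0388],"roll": 0,"grip": -1},
    {"dp": [0,0,0],"roll": 0,"grip": -1},
    {"dp": [0,0.035,0],"roll": 0,"grip": -1},
    {"dp": [0,0.035,0],"roll": 0,"grip": -1},
    {"dp": [0,0.0195,0],"roll": 0,"grip": -1},
    {"dp": [0,0,0],"roll": 0,"grip": 0},
    {"dp": [0,0,0],"roll": 0,"grip": 1},
    {"dp": [0,0,0],"roll": 0,"grip": 1},
    {"dp": [0,0,0],"roll": 0,"grip": 1}
  ],
  "newtons": 45
}}

```text
time_s: 14.35
ee_pos: [0.6369, -0.0386, 0.0562]
eef_rot: [-1.57, -0.0, -1.414]
force: [0.4, 0.6, 0.2]
grip_width: 0.0577
```

Request:
{"op": "apply_moves", "data": {
  "deltas": [
    {"dp": [0,0,0],"roll": 0,"grip": 1},
    {"dp": [0,0,0],"roll": 0,"grip": 1},
    {"dp": [0,0,0],"roll": 0,"grip": 1}
  ]
}}

```text
time_s: 14.72
ee_pos: [0.6367, -0.0384, 0.056]
eef_rot: [-1.57, 0.0, -1.414]
force: [-2.0, 1.1, 5.3]
grip_width: 0.0516
```

Request:
{"op": "apply_moves", "data": {
  "deltas": [
    {"dp": [0,-0.003,0],"roll": 0,"grip": 1},
    {"dp": [0,-0.006,0],"roll": 0,"grip": 1},
    {"dp": [0,-0.008,0],"roll": 0,"grip": 1},
    {"dp": [0,-0.01,0],"roll": 0,"grip": 1}
  ]
}}

```text
time_s: 15.22
ee_pos: [0.6366, -0.0386, 0.0831]
eef_rot: [-1.571, -0.0, -1.414]
force: [0.9, -0.1, -4.5]
grip_width: 0.0518
```

Request:
{"op": "apply_moves", "data": {
  "deltas": [
    {"dp": [0,-0.015,0],"roll": 0,"grip": 1},
    {"dp": [0,-0.02,0],"roll": 0,"grip": 1},
    {"dp": [0,-0.02,0],"roll": 0,"grip": 1},
    {"dp": [0,-0.02,0],"roll": 0,"grip": 1},
    {"dp": [0,-0.02,0],"roll": 0,"grip": 1},
    {"dp": [0,-0.015,0],"roll": 0,"grip": 1},
    {"dp": [0,-0.008,0],"roll": 0,"grip": 1},
    {"dp": [0,0,0],"roll": 0,"grip": 1},
    {"dp": [0,0,0],"roll": 0,"grip": 1},
    {"dp": [0,0,0],"roll": 0,"grip": 1}
  ]
}}

```text
time_s: 16.48
ee_pos: [0.6364, -0.0385, 0.1998]
eef_rot: [-1.572, 0.0, -1.414]
force: [-0.4, -0.2, -4.2]
grip_width: 0.0518
```

```bash
python3 look.py side e1 180 400 60 225;python3 look.py scene e2 130 350 80 245; python3 look.py wrist e3
```

```text
t 16.475 [ 0.6364 -0.0385  0.1998] [-1.5718e+00  3.0000e-04 -1.4140e+00] F [-0.4 -0.2 -4.2] w 0.0518
scale 3.6363636363636362 cam [[-0.885, -0.292, 0.364, 0.118], [-0.466, 0.574, -0.673, 0.785], [-0.012, -0.765, -0.644, 0.826], [0.0, 0.0, 0.0, 1.0]]
t 16.525 [ 0.6364 -0.0385  0.1999] [-1.5717e+00  3.0000e-04 -1.4140e+00] F [-1.1 -0.6 -4.4] w 0.0519
scale 3.6363636363636362 cam [[-0.68, 0.517, -0.519, 1.207], [0.733, 0.469, -0.493, 0.619], [-0.011, -0.716, -0.698, 0.987], [0.0, 0.0, 0.0, 1.0]]
t 16.575 [ 0.6365 -0.0385  0.2   ] [-1.5715e+00  2.0000e-04 -1.4140e+00] F [ 0.5  0.3 -4.8] w 0.0516
scale 1.5625 cam [[0.155, -0.958, -0.24, 0.706], [-0.988, -0.15, -0.039, -0.027], [0.001, 0.243, -0.97, 0.369], [0.0, 0.0, 0.0, 1.0]]
```

View pics/e1.png

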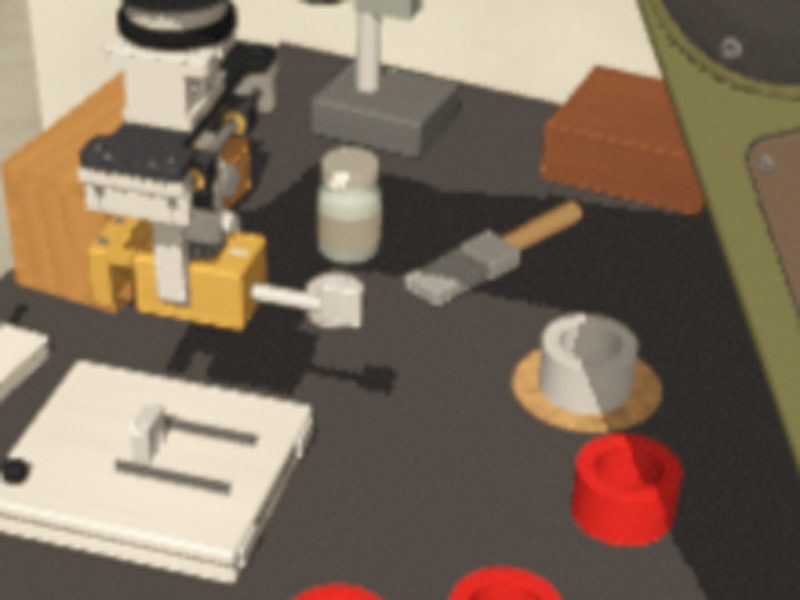

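View pics/e2.png

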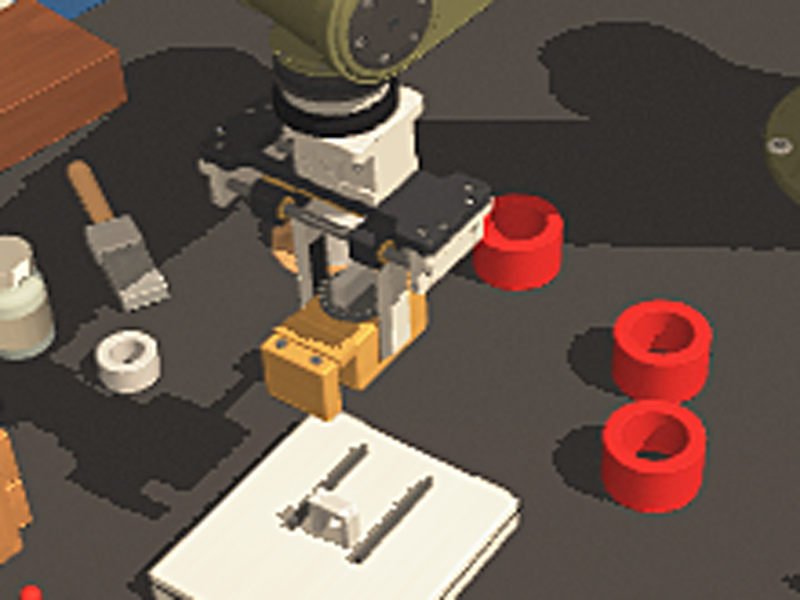

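The ring stands flat and wholly on the pad (side crop 590,365). The lock hangs clear of the empty staple, shackle out, and looks level.

```bash
python3 -c "
from station import ctrl
o=ctrl.get_obs();print(o['time_s'],o['ee_pos'],o['grip_width'],o['force']);print(ctrl.hand_in())"
```

```text
16.625 [ 0.63654281 -0.03855815  0.20012807] 0.05173840964914405 [-0.52978832  0.45919875 -3.42364846]
the job is handed in; nothing more can be done
None
```

The job is done and handed in at 16.6 s of the 72 s allowed; `hand_in` gives no verdict.

- **Ring:** I slid it from inside the bore onto the cork pad. The last side view shows it standing flat and wholly on the pad.
- **Dial:** I turned it three clicks, 60°, and a wrist picture taken after letting go shows the pointer at the white mark.
- **Shackle:** I pulled the tab out. It measured about 31 mm relative to the lock, and the stop is at 30 mm. The pull slid the lock itself about 2.7 mm forward on the lid, and I corrected the grasp for that.
- **Lock:** It is lifted straight up about 144 mm above the lid and held still at 52 mm finger opening, with a load of about 4 N at the wrist. It looks level with the shackle out; I judged level by eye only.

I saw nothing else disturbed in the final side and scene crops; the plug gauge, V-block and tray lay outside those crops, well away from the work.

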